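Clip the setting knob onto its post and prove its spring return

TASK

Using the fork-tipped pusher, not the fingers, push the split clip sideways into the groove of the setting knob's post until it snaps home. Then turn the knob by its thumb arm clockwise fully to its stop, hold it there a moment and let go, so that it flies back on its own spring with the clip still home. Leave the pusher laid down flat on the green mat (not dropped), and do not disturb the other tools and pots.

Things in the scene. Friction and masses are not known exactly. Their poses are not given: they have to be found in the camera images.
- movement: brass clock movement, 200 x 180 mm (x, y), on its back in a wooden stand, fixed; origin on the bench under its centre, x away from the robot at yaw 0. Front plate faces up, 70 mm above the bench; the knob post stands at (-50, 0) mm. On the plate: upright dial feet 11 mm across, 40 mm tall, at (+-88, +-80) mm; centre arbor 26 mm tall at (36, -22) mm; the rest under 13 mm
- post_groove (a point): on the axis of the steel post, at mid-height of the seated clip, 96.25 mm above the bench. Post and the flat washer round it do not turn. Washer 60 mm across, its top 2.25 mm below this point; groove neck 14 mm across, 6 mm tall from the washer up; then the post's head, 20 mm across, up to 11 mm above this point
- clip: loose split steel clip (E shape, three inner prongs), 32 mm across, 4.5 mm thick, flat on the washer beside the post, its mouth towards the neck, its back towards the robot's side; origin under the centre of its eye, x out of its mouth. Home when the eye is on the post's axis. Its arms spring apart and it snaps in over the last 12 mm at about 10 N
- clip_eye (a point): centre of the clip's eye at mid-thickness (2.25 mm above its underside)
- pusher: fork-tipped pusher, one of three tools side by side on the mat in any order, told by its Y-shaped fork, 37 mm across the tips. Flat-sided wooden handle 100 x 30 x 22 mm, steel shank, fork 4 mm thick, all on one straight axis 11 mm above its flat underside. Origin under the handle's middle, x towards the fork, z up; about 120 g
- pusher_grip (a point): point on the pusher's axis, in the handle, 20 mm ahead of the handle's middle: near its balance point, a good place to grip across the handle (30 mm wide there)
- pusher_seat (a point): point on the pusher's axis ahead of the fork, 99.6 mm ahead of pusher_grip, where the centre of the clip's eye lies when the clip's round back rests in the fork's 90 degree notch (the fork's metal begins 23 mm behind this point on the axis; its tips end 8 mm behind it)
- setting_knob (a joint): angle of the setting knob about the post, rad: 0 at rest, grows clockwise seen from above, solid stop at 1.22. A spring brings it back: about 0.08 N m at rest, 0.28 N m at the stop (4.5 N at the thumb)
- knob_thumb (a point): top centre of the upright round thumb pin of the knob, 10 mm across, 62 mm from the post's axis at the end of the thumb arm. The point is 106 mm above the bench; the arm's top (14 mm wide) is at 85 mm. The fluted hub, 51 mm across, top at 90 mm, is under the washer. At rest the arm lies 95 degrees left of the movement's x axis; turned clockwise to the stop, 25 degrees
- mat: green paper mat 300 x 250 x 2 mm (x, y, z), fixed on the bench beside the movement, to its left or right; origin under its centre
- screwdriver: flat-bladed screwdriver on the mat, same kind of wooden handle as the pusher (100 x 28 x 22 mm) but a plain thin blade, 137 mm of it ahead of the origin; origin under the handle's middle, x towards the blade
- file: small file on the mat, wooden handle 100 x 28 x 22 mm and a dark flat file 90 x 14 mm; origin under the handle's middle, x towards the file's tip (138 mm ahead)
- loupe: black eyeglass standing on the mat, 38 mm across, 30 mm tall; origin under its centre
- spare_wheel: brass clock wheel lying on the mat, 58 mm across, 6 mm thick, its arbor 22 mm tall; origin under its centre
- oil_pot: squat yellow pot on the bench, 48 mm across, 22 mm tall; origin under its centre
- grease_pot: squat white pot on the bench, 52 mm across, 24 mm tall; origin under its centre
- blower: rubber puffer standing on the bench, 60 mm across, nozzle up to 85 mm; origin under its centre
- screw_tin: aluminium tin on the bench, 43 mm across, 57 mm tall; origin under its centre
Things that resemble listed ones, but are neither listed nor needed, are in the scene too. What is shaped like the pusher but purple is not meant.

How it is judged:
By the outcome, as a careful person would: the job done as asked, in the order asked, and still so for the second after the job is handed in, with the robot touching nothing.
It also fails if it takes over 67 s, if anything falls off the work surface, if the arm or the gripper's body presses on something with over 40 N, if the wrist force passes 120 N, or if a joint passes its speed limit or range.

ROBOT

A 6-joint arm with a two-finger parallel gripper is mounted at the origin on the work surface. World frame = base frame: x ahead of the robot, y to its left, z up, the work surface at z = 0. Lengths are in m, angles in rad, forces in N, time in s.
With the tool pointing down it reaches from about 0.3 to 0.875 m from the base axis. Payload 6.4 kg.
Tool frame: the origin (TCP) lies on the mounting face of the last link; the fingertips stand 173 mm ahead of it and the grasp point (between the pads) lies 155 mm ahead of it (ctrl.grip_point_offset is the distance from the TCP to the grasp point, in m); z points along the fingers, y is the line along which they close (so a half turn about z gives the same grasp; the last joint's range is limited). The gripper opens to 85 mm and grips with 20 to 120 N. Pads are 22 mm wide; open, the fingers measure 114 mm over their backs; the gripper's body (76 mm by 85 mm) begins 54 mm behind the grasp point. The pads swing forward as they close: fully open they stand 13 mm farther back than shut.
Start: joints at [0.947, 0.181, 1.607, -0, 1.354, -0.206], TCP at [0.233, 0.526, 0.405] pointing down, gripper open.
Joint ranges: [-2.99, 2.99], [-0.89, 2.07], [0.3, 2.58], [-1.14, 4.28], [0, 2.63], [-3.12, 3.12]. Speed limits (rad/s): [2.57, 2.57, 3.01, 3.14, 3.14, 3.14].

INTERFACE

Orientations are given as a unit quaternion [w, x, y, z].
In Python, from bench import status, imaging, ctrl, models gives the robot as it stands.
- The arm moves only by the tool send_rows, never from a script. Its argument "commands" is a list that holds one entry, the list of rows, each a list of 6 numbers: the shift along the tool's x, y, z normalised to -1 to 1, where 1 is 3 cm, then the turn, a rotation vector about the tool's x, y, z normalised to -1 to 1, where 1 is 0.1 rad. A call has 1 to 8 rows; each row shifts and turns the commanded pose from where the row before left it, along the tool's axes as they then stand; what a row does not reach is not made up. A row lasts 1/12 s, in which the tool goes at most 41.7 mm and 7.16 degrees, less where a joint would pass 70% of its speed; a pose out of reach is approached as far as the arm can. A call with a number of a shift or a turn outside -1 to 1 is refused whole. A call with a gripper value outside its range is refused whole. "jaw" is the opening, from 0 (shut) to 1 (fully open), set as the call begins (left out, the last holds). The fingers move at their own pace and stop on an object; the grip force is fixed at half the most. Time passes only in rows, so rows that do not move let the fingers close. It gives the time, the measured TCP pose, the force, the opening and the grip force at its end, in the units of the state.
- status.get_obs(): the state, without advancing time (a new reading comes with each control period).
- imaging.camera(name): name is "side" or "top" or "wrist"; returns a dict with "image" (420x560x3 uint8, blue, green, red), "depth" (420x560 float32, m along the optical axis (not along the pixel's ray), 0 where there is no reading), "mtx" (3x3 intrinsics, pixels), "k1" (the pictures are not rectified: a ray, as slopes to the right and down, at radius r is drawn at 1 + k1 r^2 times it, then the intrinsics apply), "pose" (4x4, takes a point from camera to world coordinates). Camera axes: x right, y down, z forward; pixel columns grow to the right and rows downward; lengths in m; the calibration is good to about 2 mm. A picture is of the moment at which its call begins.
- ctrl.hand_in(): hands the job in; it is judged then, once.
Trained networks look in a picture, given as the dict that the camera call returned (one of the last four; its "shot" number tells which), for a name from the list of things; names that differ only in an ending like _2 or _b are one class to them, and where a whole thing is asked for, a point or a joint stands for the part that bears it (a point fixed in the world has none). Each returns a list of dicts, best first, with "confidence" (0 to 1); they miss things now and then, are a little off and sometimes report something else, mostly with a low value. They report only what shows in the picture. A call takes as long as a camera call. They do not tell look-alikes from the thing itself.
- models.recognise(picture, name): "centre" ([column, row] in pixels, amid what is visible of it).
- models.regions_of(picture, name): "region" (420x560 bool, what is visible of it) and "centre" ([column, row] in pixels, amid what is visible of it).
The state is a dict: "time_s": time; "q": joint angles; "dq": joint speeds; "joint_efforts": joint torques, N m; "eef_pos": TCP position; "eef_rot": TCP orientation; "wrist_force": force on the tool from outside, world axes, zero at the start; "torque": the same for the moment, N m; "opening": opening from 0.0 (shut) to 1.0 (fully open); "grasp_force": force on a finger pad.
Only numpy, scipy, OpenCV 4.12 (cv2) and the standard library are available. Lean on these libraries where they do the work, as an engineer would, in place of code of your own. Each camera call takes 0.05 s, during which the arm holds its last target. There are 200 camera calls.

## Working session

There is one attempt and no reset: what is moved stays moved. The work goes in short steps, Python scripts to look and compute and a tool call to move; the robot and the scene stay as the last step left them, time stands still between calls to the robot, and variables do not carry over. Pictures are saved under pics/ and viewed, at most 10 in all, crops included, and the job is handed in when it is done.

Besides the shell and the picture viewer there is one more tool, called after "Request:" by a JSON object that holds its "api" and its "payload", one argument or row to a line. send_rows: Moves the arm, as the interface text tells. Its arguments: {"type":"object","properties":{"commands":{"type":"array"},"jaw":{"type":"number"}},"required":["commands"]}

```bash
mkdir -p pics; ls
cat > h.py <<'E'
import numpy as np, cv2
from scipy.spatial.transform import Rotation as R
from bench import status, imaging, ctrl, models
def quat(q): return R.from_quat([q[1],q[2],q[3],q[0]])
def ray(p,uv):
    m=p["mtx"]; d=np.array([(uv[0]-m[0,2])/m[0,0],(uv[1]-m[1,2])/m[1,1]]); u=d.copy()
    for _ in range(10): u=d/(1+p["k1"]*(u@u))
    return np.array([u[0],u[1],1.])
def at_z(p,uv,z):
    T=np.array(p["pose"]); d=T[:3,:3]@ray(p,uv); o=T[:3,3]; return o+d*(z-o[2])/d[2]
def at_depth(p,uv):
    c=np.round(uv).astype(int); w=p["depth"][max(c[1]-1,0):c[1]+2,max(c[0]-1,0):c[0]+2]; w=w[w>0]
    if not len(w): return None
    T=np.array(p["pose"]); return T[:3,:3]@(ray(p,uv)*np.median(w))+T[:3,3]
def proj(p,X):
    T=np.array(p["pose"]); c=T[:3,:3].T@(np.asarray(X)-T[:3,3]); s=c[:2]/c[2]; s=s*(1+p["k1"]*(s@s)); m=p["mtx"]
    return np.array([m[0,0]*s[0]+m[0,2],m[1,1]*s[1]+m[1,2]])
E
python3 - <<'E'
from h import *
np.set_printoptions(precision=4,suppress=True)
s=status.get_obs(); print(s["time_s"],s["eef_pos"],s["eef_rot"],ctrl.grip_point_offset)
names="movement clip pusher knob_thumb mat screwdriver file loupe spare_wheel oil_pot grease_pot blower screw_tin".split()
for n in ["top","side"]:
    p=imaging.camera(n); cv2.imwrite(f"pics/{n}0.png",p["image"]); print(n,p["pose"][:3,3],p["mtx"][0,0],p["k1"])
    for k in names:
        for d in models.recognise(p,k)[:3]:
            if d["confidence"]>.2: print(k,np.round(d["confidence"],2),np.round(d["centre"]),at_depth(p,d["centre"]))
E
```

```text
pics
0.0 [0.2331 0.5253 0.4038] [-0.0003  0.2074  0.9783 -0.0008] 0.1547
top [ 0.3566 -0.0036  1.1492] 416.87996688390444 0.033579353014754995
movement 0.63 [206. 179.] [0.643  0.1805 0.0764]
pusher 0.92 [340. 218.] [ 0.551  -0.1826  0.0255]
pusher 0.76 [202. 294.] [0.344  0.1856 0.0232]
pusher 0.73 [438. 282.] [ 0.3834 -0.439   0.0228]
knob_thumb 0.5 [180. 194.] [0.5982 0.2428 0.085 ]
knob_thumb 0.25 [206. 178.] [0.6452 0.1792 0.0763]
mat 0.66 [190. 204.] [0.5685 0.2129 0.099 ]
screwdriver 0.94 [367. 213.] [ 0.5657 -0.2567  0.0237]
file 0.62 [311. 206.] [ 0.5819 -0.1036  0.0242]
file 0.53 [194. 204.] [0.569  0.204  0.0948]
loupe 0.64 [333. 159.] [ 0.717  -0.1658  0.0341]
spare_wheel 0.8 [359. 167.] [ 0.6979 -0.2396  0.022 ]
oil_pot 0.69 [282. 261.] [ 0.4308 -0.027   0.0231]
grease_pot 0.7 [358. 165.] [ 0.7064 -0.2393  0.0093]
grease_pot 0.64 [278. 132.] [ 0.797  -0.0113  0.0241]
blower 0.6 [129. 191.] [0.6107 0.3867 0.0536]
screw_tin 0.8 [415. 213.] [ 0.5629 -0.3768  0.0547]
side [ 0.329  -0.9141  1.165 ] 506.2504413387297 -0.11457536522797657
movement 0.57 [288. 178.] [0.6352 0.149
[... 310 characters left out ...]
0.55 [307. 305.] [ 0.5669 -0.2648  0.0244]
screwdriver 0.69 [305. 304.] [ 0.5635 -0.2627  0.0235]
file 0.93 [296. 258.] [ 0.5828 -0.1133  0.0264]
file 0.59 [292. 280.] [ 0.5505 -0.1803  0.0233]
loupe 0.66 [346. 265.] [ 0.7058 -0.1793  0.0337]
spare_wheel 0.57 [350. 288.] [ 0.6935 -0.2443  0.0176]
oil_pot 0.54 [237. 246.] [ 0.434  -0.0257  0.0234]
oil_pot 0.47 [355. 218.] [ 0.7936 -0.0203  0.0248]
grease_pot 0.5 [354. 218.] [ 0.7913 -0.0183  0.026 ]
blower 0.7 [288. 177.] [0.6358 0.1534 0.0757]
blower 0.47 [261. 140.] [0.6053 0.3811 0.0439]
screw_tin 0.9 [322. 345.] [ 0.5613 -0.3984  0.0569]
screw_tin 0.45 [263. 139.] [0.6101 0.3801 0.0466]
screw_tin 0.37 [349. 289.] [ 0.6933 -0.2433  0.0152]
```

View pics/top0.png

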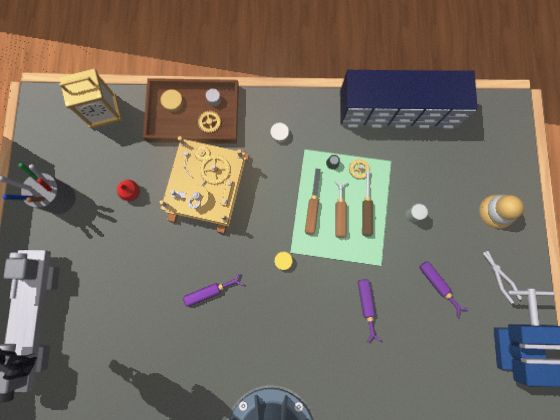

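Run:
```python
from h import *
a=cv2.imread("pics/top0.png"); b=cv2.imread("pics/side0.png")
A=cv2.resize(a[140:300,130:400],(800,474),interpolation=cv2.INTER_CUBIC)
cv2.imwrite("pics/crop1.png",A)
```

```text
(no output)
```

View pics/crop1.png

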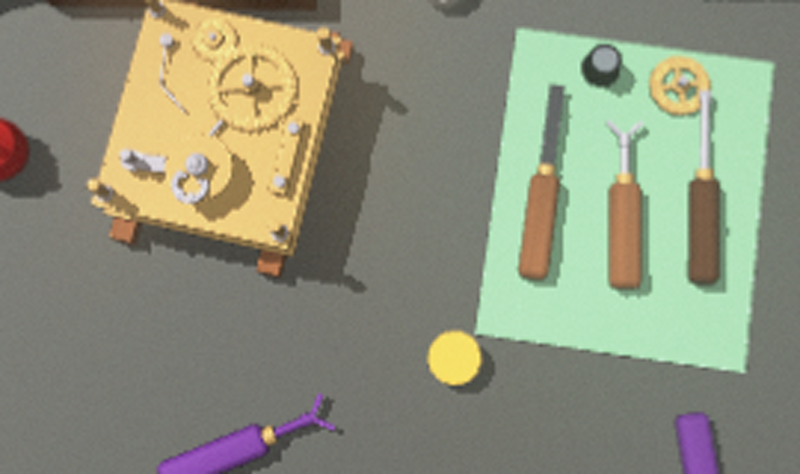

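The candidates for the pusher are the middle mat tool at px (341,215), with a brown handle and steel Y fork, and the purple look-alikes at (205,293), (368,305) and (440,283). The file (313,205) and the dark-handled screwdriver (367,210) lie beside it. The crop shows the Y fork on the middle mat tool at (341,215), so I choose that one. The clip is at about (194,202), beside the post at (196,195).

```bash
cat >> h.py <<'E'
def go(pos,yaw=None,rot=None):
    """print needed yaw (units of tool-z turn) then the shift in tool axes after that turn; yaw = world angle of tool x"""
    s=status.get_obs(); Rt=quat(s["eef_rot"]); 
    x=Rt.as_matrix()[:,0]; y0=np.arctan2(x[1],x[0]); t=0
    tilt=np.degrees(np.arccos(-Rt.as_matrix()[2,2]))
    if yaw is not None: t=-((yaw-y0+np.pi)%(2*np.pi)-np.pi)
    R2=Rt*R.from_rotvec([0,0,t]); d=R2.inv().apply(np.array(pos)-s["eef_pos"])/.03
    print("t",round(s["time_s"],2),"yaw now",round(np.degrees(y0),2),"tilt",round(tilt,2),"turn z units",round(t/.1,2),"shift units",np.round(d,2))
E
python3 - <<'E'
from h import *
s=status.get_obs(); p=imaging.camera("wrist"); T=quat(s["eef_rot"]).as_matrix()
print("cam in tool",T.T@(p["pose"][:3,3]-s["eef_pos"]), T.T@p["pose"][:3,:3],p["mtx"][0,0])
go([0.56,-0.18,0.36],np.pi)
E
```

```text
cam in tool [ 0.06606951 -0.00021371  0.03250734] [[ 2.27130391e-04 -9.65368584e-01 -2.60889717e-01]
 [ 9.99999739e-01  3.98068359e-04 -6.02370836e-04]
 [ 6.85361823e-04 -2.60889512e-01  9.65368423e-01]] 359.12684417062314
t 1.45 yaw now 156.06 tilt 0.0 turn z units -4.18 shift units [-10.89 -23.52   1.49]
```

Request:
{"api": "send_rows", "payload": {
  "commands": [
    [[0, 0, 0, 0, 0, -1], [0, 0, 0.5, 0, 0, -1], [0, 0, 0.5, 0, 0, -1], [0, 0, 0.49, 0, 0, -1.0], [0, 0, 0, 0, 0, -0.18], [-0.4, -0.9, 0, 0, 0, 0], [-0.45, -0.98, 0, 0, 0, 0], [-0.45, -0.98, 0, 0, 0, 0]]
  ]
}}

```text
time_s: 2.12
eef_pos: [0.2724, 0.4392, 0.3606]
eef_rot: [0.0, 0.0, 1.0, 0.0]
wrist_force: [0.7, -0.0, -0.3]
opening: 0.998
grasp_force: 0.0
```

Request:
{"api": "send_rows", "payload": {
  "commands": [
    [[-0.45, -0.98, 0, 0, 0, 0], [-0.45, -0.98, 0, 0, 0, 0], [-0.45, -0.98, 0, 0, 0, 0], [-0.45, -0.98, 0, 0, 0, 0], [-0.45, -0.98, 0, 0, 0, 0], [-0.45, -0.98, 0, 0, 0, 0], [-0.45, -0.98, 0, 0, 0, 0], [-0.45, -0.98, 0, 0, 0, 0]]
  ]
}}

```text
time_s: 2.78
eef_pos: [0.3809, 0.2032, 0.3612]
eef_rot: [0.001, 0.001, 1.0, 0.0]
wrist_force: [0.3, 1.3, 0.2]
opening: 1.001
grasp_force: 0.0
```

Request:
{"api": "send_rows", "payload": {
  "commands": [
    [[-0.45, -0.98, 0, 0, 0, 0], [-0.45, -0.98, 0, 0, 0, 0], [-0.45, -0.98, 0, 0, 0, 0], [-0.45, -0.98, 0, 0, 0, 0], [-0.45, -0.98, 0, 0, 0, 0], [-0.45, -0.98, 0, 0, 0, 0], [-0.45, -0.98, 0, 0, 0, 0], [-0.45, -0.98, 0, 0, 0, 0]]
  ]
}}

```text
time_s: 3.45
eef_pos: [0.4891, -0.0323, 0.3611]
eef_rot: [0.001, 0.001, 1.0, -0.0]
wrist_force: [0.1, 0.3, 0.5]
opening: 0.998
grasp_force: 0.0
```

Request:
{"api": "send_rows", "payload": {
  "commands": [
    [[-0.45, -0.98, 0, 0, 0, 0], [-0.45, -0.98, 0, 0, 0, 0], [-0.45, -0.98, 0, 0, 0, 0], [-0.4, -0.5, 0, 0, 0, 0], [0, 0, 0, 0, 0, 0], [0, 0, 0, 0, 0, 0]]
  ]
}}

```text
time_s: 3.95
eef_pos: [0.5412, -0.1347, 0.3605]
eef_rot: [0.0, 0.002, 1.0, 0.0]
wrist_force: [-0.6, -0.6, -1.0]
opening: 1.002
grasp_force: 0.0
```

Run:
```python
from h import *
np.set_printoptions(precision=4,suppress=True)
p=imaging.camera("wrist"); cv2.imwrite("pics/w1.png",p["image"])
for k in ["pusher","pusher_grip","pusher_seat"]:
  for d in models.recognise(p,k)[:3]: print(k,d["confidence"],d["centre"],at_depth(p,d["centre"]))
for d in models.regions_of(p,"pusher")[:2]:
  m=d["region"]; print(d["confidence"],m.sum())
  # 3D points of mask, PCA
  v,u=np.nonzero(m); X=np.array([at_depth(p,(a,b)) for a,b in zip(u[::3],v[::3]) if p["depth"][b,a]>0])
  print("z pct",np.percentile(X[:,2],[5,50,95]))
  H=X[X[:,2]>.018]; c=H[:,:2].mean(0); w,V=np.linalg.eigh(np.cov(H[:,:2].T)); a=V[:,1]*np.sign(V[0,1])
  q=(X[:,:2]-c)@a; h=(H[:,:2]-c)@a; l=(H[:,:2]-c)@np.array([-a[1],a[0]])
  print("handle c",c,"axis deg",np.degrees(np.arctan2(a[1],a[0])),"handle",np.percentile(h,[1,99]),"lat",np.percentile(l,[1,99]),"tool extents",q.min(),q.max())
go([0.56,-0.18,0.36],np.pi)
```

```text
pusher 0.71 [227.3, 204.3] [ 0.5511 -0.1831  0.0223]
pusher 0.67 [149.6, 3.8] [ 0.3863 -0.2413  0.0143]
pusher 0.56 [555.6, 12.2] [0.3872 0.0964 0.0111]
pusher_grip 0.61 [150.7, 1.2] [ 0.3852 -0.2392  0.0174]
pusher_grip 0.53 [553.7, 13.2] [0.3881 0.0946 0.0113]
pusher_seat 0.83 [225.7, 205.8] [ 0.5524 -0.1845  0.0227]
pusher_seat 0.74 [149.8, 3.2] [ 0.386  -0.2408  0.015 ]
pusher_seat 0.59 [552.2, 14.0] [0.3883 0.0949 0.0092]
0.98 4409
z pct [0.0124 0.0215 0.0226]
handle c [ 0.5479 -0.1846] axis deg -0.8406197988956933 handle [-0.0464  0.0558] lat [-0.0139  0.013 ] tool extents -0.04916387566819012 0.11026689207754291
0.62 205
z pct [0.0054 0.0108 0.0116]<stdin>:11: RuntimeWarning: Mean of empty slice.
  ret = um.true_divide(
  avg = a.mean(axis, **keepdims_kw)
<stdin>:11: RuntimeWarning: Degrees of freedom <= 0 for slice
  c *= np.true_divide(1, fact)
  c *= np.true_divide(1, fact)
Traceback (most recent call last):
IndexError: index -1 is out of bounds for axis 0 with size 0
```

View pics/w1.png

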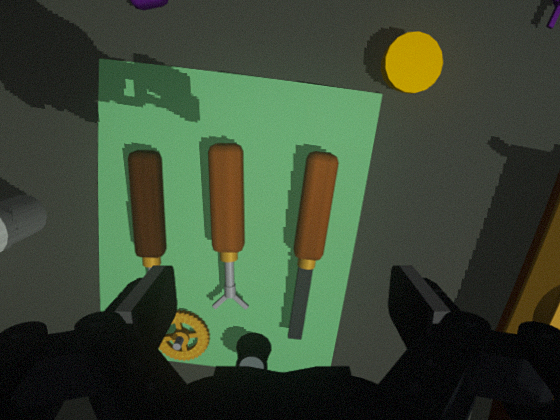

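The wrist view shows the Y-forked pusher at (227,200), fork (230,300), between the screwdriver (147,205) and the file (318,210). I grip it about 20 mm ahead of the handle's middle.

Run:
```python
from h import *
go([0.5677,-0.185,0.177],np.radians(179.2))
```

```text
t 4.2 yaw now -179.94 tilt 0.01 turn z units 0.15 shift units [-0.93 -1.73  6.11]
```

Request:
{"api": "send_rows", "payload": {
  "commands": [
    [[0, 0, 0, 0, 0, 0.15], [-0.45, -0.85, 0, 0, 0, 0], [-0.48, -0.88, 0.3, 0, 0, 0], [0, 0, 1, 0, 0, 0], [0, 0, 1, 0, 0, 0], [0, 0, 1, 0, 0, 0], [0, 0, 1, 0, 0, 0], [0, 0, 0.5, 0, 0, 0]]
  ],
  "jaw": 0.6
}}

```text
time_s: 4.87
eef_pos: [0.5666, -0.1849, 0.2122]
eef_rot: [-0.002, 0.008, 1.0, 0.001]
wrist_force: [-0.9, 0.0, -0.6]
opening: 0.601
grasp_force: 0.0
```

Request:
{"api": "send_rows", "payload": {
  "commands": [
    [[0, 0, 0.7, 0, 0, 0], [0, 0, 0.4, 0, 0, 0], [0, 0, 0.2, 0, 0, 0], [0, 0, 0, 0, 0, 0]]
  ]
}}

```text
time_s: 5.2
eef_pos: [0.5676, -0.1855, 0.1758]
eef_rot: [-0.001, 0.007, 1.0, 0.001]
wrist_force: [-0.1, -0.2, 0.5]
opening: 0.597
grasp_force: 0.0
```

Run:
```python
from h import *
go([0.5677,-0.185,0.177],np.radians(179.2)); p=imaging.camera("wrist"); cv2.imwrite("pics/w2.png",p["image"])
```

```text
t 5.2 yaw now 179.15 tilt 0.14 turn z units -0.01 shift units [-0.    0.02 -0.04]
```

View pics/w2.png

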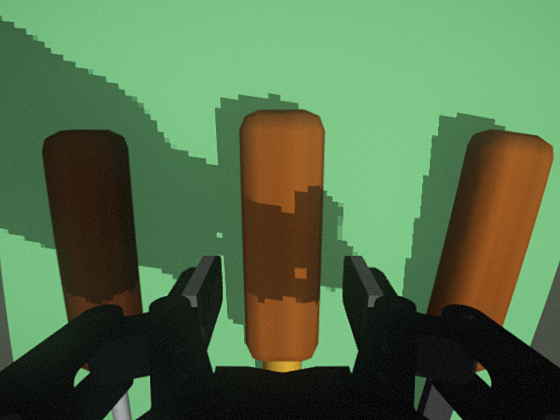

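The pads at (207,290) and (360,290) straddle the handle, which is centred at about 282. I close the jaws.

Request:
{"api": "send_rows", "payload": {
  "commands": [
    [[0, 0, 0, 0, 0, 0], [0, 0, 0, 0, 0, 0], [0, 0, 0, 0, 0, 0], [0, 0, 0, 0, 0, 0], [0, 0, 0, 0, 0, 0], [0, 0, 0, 0, 0, 0]]
  ],
  "jaw": 0
}}

```text
time_s: 5.75
eef_pos: [0.5689, -0.1865, 0.1788]
eef_rot: [0.001, 0.007, 1.0, -0.001]
wrist_force: [-0.1, 0.2, 6.5]
opening: 0.338
grasp_force: 60.6
```

Request:
{"api": "send_rows", "payload": {
  "commands": [
    [[0, 0, -0.3, 0, 0, 0], [0, 0, -0.7, 0, 0, 0], [0, 0, -1, 0, 0, 0], [0, 0, -1, 0, 0, 0], [0, 0, -1, 0, 0, 0], [0, 0, -1, 0, 0, 0], [0, 0, -0.5, 0, 0, 0], [0, 0, 0, 0, 0, 0]]
  ]
}}

```text
time_s: 6.42
eef_pos: [0.5691, -0.1866, 0.3474]
eef_rot: [0.004, 0.007, 1.0, -0.002]
wrist_force: [1.0, 0.2, -1.1]
opening: 0.336
grasp_force: 59.7
```

Run:
```python
from h import *
np.set_printoptions(precision=4,suppress=True)
s=status.get_obs(); print(s["eef_pos"],s["wrist_force"],s["torque"],s["opening"])
for n in ["side","top"]:
    p=imaging.camera(n); cv2.imwrite(f"pics/{n}1.png",p["image"])
    for k in ["clip","clip_eye","post_groove","knob_thumb","movement","pusher_seat","pusher"]:
        for d in models.recognise(p,k)[:3]: print(n,k,round(d["confidence"],2),np.round(d["centre"],1),at_depth(p,d["centre"]))
p=imaging.camera("wrist"); cv2.imwrite("pics/w3.png",p["image"])
c=lambda f,y,x:cv2.resize(cv2.imread(f)[y:y+120,x:x+160],(400,300),interpolation=cv2.INTER_CUBIC)
g=np.vstack([np.hstack([c("pics/top1.png",130,130),c("pics/side1.png",110,210)]),np.hstack([c("pics/side1.png",190,200),cv2.resize(p["image"],(400,300))])]); cv2.imwrite("pics/g1.png",g)
go([0.45,0.1,0.36],np.radians(179.2))
```

```text
[ 0.5691 -0.1866  0.3474] [ 1.0476  0.2461 -1.0864] [ 0.0233 -0.0607  0.027 ] 0.3360819181691286
side post_groove 0.56 [306.7 305.2] [ 0.5666 -0.265   0.0223]
side movement 0.87 [266.4 190.1] [0.558  0.1206 0.0707]
side pusher_seat 0.65 [198.3 204.8] [0.3511 0.1599 0.0255]
side pusher_seat 0.63 [284.7 248.4] [ 0.5268 -0.1966  0.193 ]
side pusher_seat 0.63 [255.1 392.4] [ 0.3825 -0.4563  0.0194]
side pusher 0.92 [216.1 325.6] [ 0.3278 -0.2607  0.0213]
side pusher 0.74 [256.3 386.4] [ 0.3886 -0.4439  0.022 ]
side pusher 0.72 [196.5 204.9] [0.3456 0.1599 0.0266]
top clip_eye 0.55 [193.6 207.1] [0.561  0.2038 0.0992]
top post_groove 0.6 [195.3 195.9] [0.5884 0.1991 0.1088]
top knob_thumb 0.52 [177.7 194.3] [0.5974 0.2499 0.0844]
top knob_thumb 0.47 [351.7 206.7] [ 0.5504 -0.1852  0.1859]
top movement 0.82 [207.4 178.8] [0.6427 0.1758 0.0759]
top movement 0.45 [351.7 201.8] [ 0.5368 -0.1631  0.3047]
top pusher_seat 0.83 [203.4 292.5] [0.3466 0.1813 0.0215]
top pusher_seat 0.75 [438.  284.1] [ 0.3777 -0.4384  0.0234]
top pusher_seat 0.55 [368.3 310. ] [ 0.3079 -0.2528  0.0232]
top pusher 0.67 [371.4 312.5] [ 0.3018 -0.2605  0.0237]
top pusher 0.66 [207.4 292.3] [0.3473 0.1709 0.0208]
top pusher 0.64 [350.8 206.4] [ 0.5511 -0.1831  0.1861]
t 7.27 yaw now 179.15 tilt 0.0 turn z units -0.01 shift units [ 4.07  9.48 -0.6 ]
```

View pics/g1.png

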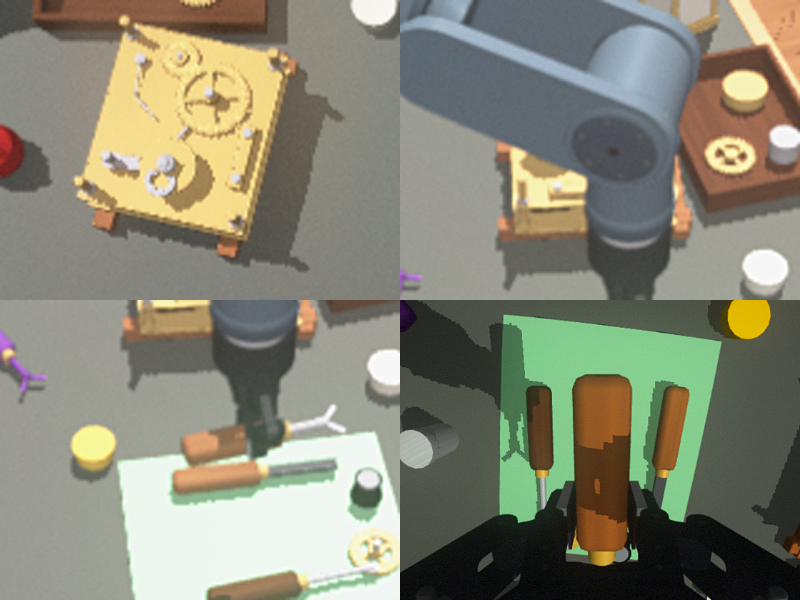

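Run:
```python
from h import *
np.set_printoptions(precision=4,suppress=True)
def pts(p,m):
    v,u=np.nonzero(m); return np.array([at_depth(p,(a,b)) for a,b in zip(u,v) if p["depth"][b,a]>0])
s=status.get_obs(); print(s["time_s"],s["eef_pos"],s["wrist_force"]); T=quat(s["eef_rot"]).as_matrix()
for n in ["wrist","side","top"]:
    p=imaging.camera(n)
    v,u=np.mgrid[0:420:1,0:560:1]
    X=[];
    d=p["depth"]; ii=np.nonzero(d>0)
    # vectorised world points
    K=p["mtx"]; D=np.stack([(u-K[0,2])/K[0,0],(v-K[1,2])/K[1,1]],-1); U=D.copy()
    for _ in range(8): U=D/(1+p["k1"]*(U**2).sum(-1,keepdims=True))
    C=np.dstack([U,np.ones(d.shape)])*d[...,None]; W=C@p["pose"][:3,:3].T+p["pose"][:3,3]
    W[d<=0]=9
    L=(W-s["eef_pos"])@T   # tool frame; pusher axis along -x
    for nm,lo,hi in [("back",.05,.068),("mid",.028,.045),("front",-.028,-.014),("shank",-.065,-.05),("fork",-.09,-.08)]:
        k=(L[...,0]>lo)&(L[...,0]<hi)&(abs(L[...,1])<.02)&(L[...,2]>.12)&(L[...,2]<.2)
        if k.sum()>5: print(n,nm,k.sum(),"z tool",np.percentile(L[k][:,2],[5,20,50,80]),"y",np.percentile(L[k][:,1],[3,50,97]))
    k=(abs(L[...,1])<.025)&(L[...,2]>.14)&(L[...,2]<.18)&(abs(L[...,0])<.13)
    if k.sum(): print("x range",np.percentile(L[k][:,0],[.5,99.5]))
p=imaging.camera("top")
```

```text
7.2667 [ 0.5681 -0.1861  0.342 ] [ 0.5824  0.6052 -1.2982]
wrist back 4333 z tool [0.1556 0.1562 0.157  0.1583] y [-0.0136 -0.0003  0.0134]
wrist mid 3701 z tool [0.1556 0.1561 0.1568 0.158 ] y [-0.0137  0.0001  0.0138]
wrist front 1751 z tool [0.156  0.1564 0.1572 0.1585] y [-0.0137 -0.0003  0.0131]
x range [-0.0365  0.0692]
side back 96 z tool [0.1504 0.1525 0.1554 0.1599] y [-0.0161 -0.0072  0.0123]
side mid 91 z tool [0.1516 0.1534 0.1557 0.1609] y [-0.0157 -0.007   0.0117]
side front 7 z tool [0.1622 0.1631 0.1672 0.1718] y [-0.018  -0.0143 -0.0131]
side shank 23 z tool [0.1593 0.1604 0.163  0.1641] y [-0.0056 -0.0029  0.0029]
side fork 17 z tool [0.1603 0.1619 0.1632 0.1648] y [-0.0165 -0.0097  0.0156]
x range [-0.0877  0.0716]
x range [0.0066 0.0286]
```

Request:
{"api": "send_rows", "payload": {
  "commands": [
    [[-0.1, 0.5, 0, 0, 0, 0], [-0.2, 1, 0, 0, 0, 0], [-0.2, 1, 0, 0, 0, 0], [-0.3, 1, 0, 0, 0, 0], [-0.3, 1, 0, 0, 0, 0], [-0.3, 1, 0, 0, 0, 0], [-0.3, 1, 0, 0, 0, 0], [-0.3, 1, 0, 0, 0, 0]]
  ]
}}

```text
time_s: 8.13
eef_pos: [0.6316, 0.0396, 0.3421]
eef_rot: [0.0, 0.007, 1.0, -0.0]
wrist_force: [-0.2, -0.8, -1.1]
opening: 0.339
grasp_force: 59.7
```

Request:
{"api": "send_rows", "payload": {
  "commands": [
    [[-0.3, 1, 0, 0, 0, 0], [-0.1, 1, 0, 0, 0, 0], [0, 0.9, 0, 0, 0, 0], [0, 0.4, 0, 0, 0, 0], [0, 0, 0, 0, 0, 0], [0, 0, 0, 0, 0, 0]]
  ]
}}

```text
time_s: 8.63
eef_pos: [0.6447, 0.1371, 0.3418]
eef_rot: [-0.0, 0.007, 1.0, -0.0]
wrist_force: [-0.2, -0.9, -0.6]
opening: 0.331
grasp_force: 59.7
```

Run:
```python
from h import *
np.set_printoptions(precision=4,suppress=True)
p=imaging.camera("wrist"); cv2.imwrite("pics/w4.png",p["image"])
for n in ["wrist","side"]:
  if n!="wrist": p=imaging.camera(n); cv2.imwrite(f"pics/{n}2.png",p["image"])
  for k in ["clip","clip_eye","post_groove","knob_thumb","movement"]:
    for d in models.recognise(p,k)[:2]: print(n,k,round(d["confidence"],2),np.round(d["centre"],1),at_depth(p,d["centre"]))
s=status.get_obs(); print(s["eef_pos"],s["time_s"])
```

```text
wrist clip 0.68 [  1.5 137. ] [ 0.5899 -0.0973  0.0174]
wrist clip 0.61 [408.6  96.3] [0.5686 0.21   0.0969]
wrist clip_eye 0.94 [409.3  95.8] [0.5683 0.2104 0.0968]
wrist post_groove 0.75 [381.3 136.9] [0.591  0.193  0.1055]
wrist post_groove 0.45 [282.6 225.3] [0.6172 0.1373 0.1853]
wrist knob_thumb 0.71 [464.5 149.8] [0.6005 0.2529 0.0834]
wrist movement 0.65 [400.1 179.2] [0.6176 0.2098 0.092 ]
side post_groove 0.74 [354.5 218.5] [ 0.7912 -0.0207  0.0241]
side post_groove 0.55 [272.4 165.6] [0.5957 0.1911 0.0981]
side knob_thumb 0.23 [238.  247.4] [ 0.4346 -0.0302  0.0207]
side movement 0.93 [288.  178.7] [0.6326 0.1455 0.075 ]
[0.6449 0.1366 0.342 ] 9.2333
```

View pics/w4.png

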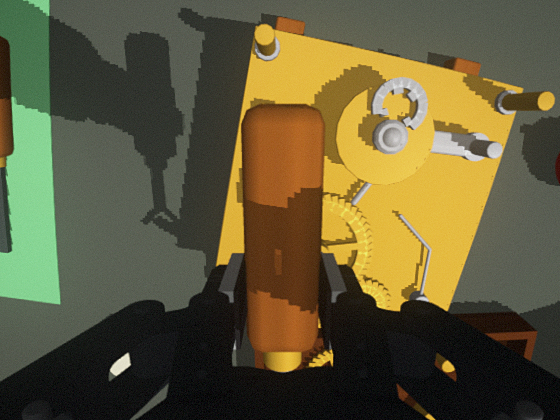

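Run:
```python
from h import *
np.set_printoptions(precision=4,suppress=True)
p=imaging.camera("wrist"); img=p["image"]
cv2.imwrite("pics/w5.png",cv2.resize(img[60:180,340:520],(800,533),interpolation=cv2.INTER_CUBIC))
m=[d for d in models.regions_of(p,"clip") if abs(d["centre"][0]-408)<25]
for d in m[:2]:
    c=max(cv2.findContours(d["region"].astype(np.uint8),0,cv2.CHAIN_APPROX_NONE)[0],key=len)
    (x,y),r=cv2.minEnclosingCircle(c); print("clip circle",x,y,r,at_z(p,(x,y),.0985), at_depth(p,(x,y)))
for n,uv,z in [("post",(390,135.5),.107),("thumb",(493,150),.106),("footR",(264,34),.11),("footL",(546,101),.11),("clipc",(399.5,104.5),.0985)]: print(n,at_z(p,uv,z))
t=imaging.camera("top")
for n,uv,z in [("post",(196,195.2),.107),("clipc",(194,202.8),.0985)]: print("top",n,at_z(t,uv,z))
```

```text
clip circle 400.41802978515625 104.3186264038086 28.54436492919922 [0.5735 0.2049 0.0985] [0.5733 0.2069 0.0922]
post [0.5905 0.1973 0.107 ]
thumb [0.5989 0.2583 0.106 ]
footR [0.5378 0.1286 0.11  ]
footL [0.5713 0.2839 0.11  ]
clipc [0.5736 0.2043 0.0985]
top post [0.5906 0.1977 0.107 ]
top clipc [0.5725 0.2035 0.0985]
```

View pics/w5.png

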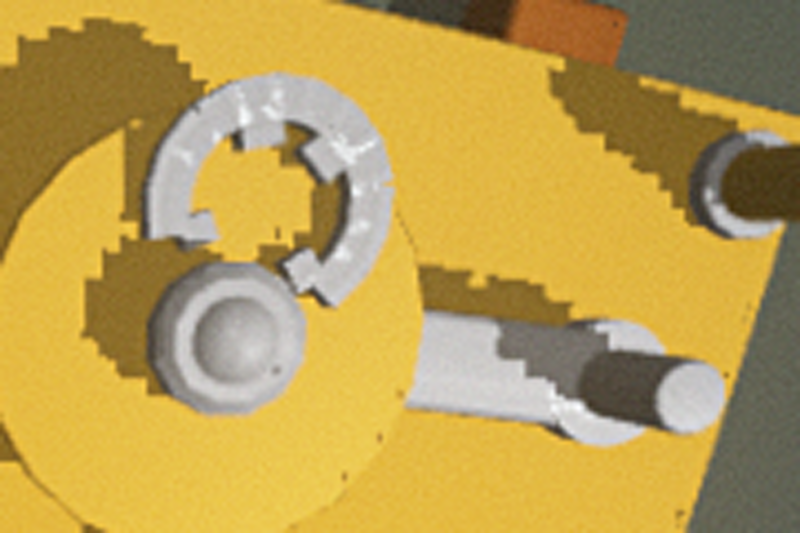

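The close crop shows the clip's centre at about (401,104) and the post head at (391,136) in full-frame pixels. Its mouth faces the post, with three prongs visible. Both views put the post at about (0.590, 0.197) and the clip at about (0.573, 0.204).

Run:
```python
from h import *
u=np.array([np.cos(np.radians(-19)),np.sin(np.radians(-19))]); a=np.array([.590,.197])-.1446*u
go([a[0],a[1],.2635],np.radians(161))
```

```text
t 9.38 yaw now 179.15 tilt 0.0 turn z units 3.17 shift units [7.2  1.3  2.62]
```

Request:
{"api": "send_rows", "payload": {
  "commands": [
    [[0, 0, 0, 0, 0, 0.8], [0, 0, 0, 0, 0, 0.8], [0, 0, 0, 0, 0, 0.8], [0, 0, 0, 0, 0, 0.77], [0.6, 0.1, 0, 0, 0, 0], [1, 0.2, 0, 0, 0, 0], [1, 0.2, 0, 0, 0, 0], [1, 0.2, 0, 0, 0, 0]]
  ]
}}

```text
time_s: 10.05
eef_pos: [0.5485, 0.1922, 0.3418]
eef_rot: [-0.0, 0.165, 0.986, 0.0]
wrist_force: [0.1, -0.3, -0.9]
opening: 0.333
grasp_force: 59.7
```

Request:
{"api": "send_rows", "payload": {
  "commands": [
    [[1, 0.2, 0, 0, 0, 0], [1, 0.2, 0, 0, 0, 0], [1, 0.2, 0, 0, 0, 0], [0.6, 0, 0, 0, 0, 0], [0, 0, 0, 0, 0, 0], [0, 0, 0, 0, 0, 0]]
  ]
}}

```text
time_s: 10.55
eef_pos: [0.4528, 0.2446, 0.3424]
eef_rot: [0.0, 0.164, 0.986, 0.0]
wrist_force: [1.5, -0.4, -1.3]
opening: 0.339
grasp_force: 59.7
```

Run:
```python
from h import *
u=np.array([np.cos(np.radians(-19)),np.sin(np.radians(-19))]); a=np.array([.590,.197])-.1446*u
go([a[0],a[1],.2635],np.radians(161));
```

```text
t 10.55 yaw now 161.1 tilt 0.06 turn z units 0.02 shift units [-0.02 -0.01  2.63]
```

Request:
{"api": "send_rows", "payload": {
  "commands": [
    [[0, 0, 0.6, 0, 0, 0], [0, 0, 1, 0, 0, 0], [0, 0, 0.7, 0, 0, 0], [0, 0, 0.3, 0, 0, 0], [0, 0, 0, 0, 0, 0], [0, 0, 0, 0, 0, 0]]
  ]
}}

```text
time_s: 11.05
eef_pos: [0.4542, 0.2438, 0.2643]
eef_rot: [-0.0, 0.166, 0.986, -0.0]
wrist_force: [2.1, 0.4, -0.3]
opening: 0.34
grasp_force: 59.7
```

Run:
```python
from h import *
np.set_printoptions(precision=4,suppress=True)
u=np.array([np.cos(np.radians(-19)),np.sin(np.radians(-19))]); a=np.array([.590,.197])-.1446*u
go([a[0],a[1],.2635],np.radians(161)); s=status.get_obs();print(s["eef_pos"],s["wrist_force"])
p=imaging.camera("side");t=imaging.camera("top")
f=lambda i,y,x,w,h:cv2.resize(i[y:y+h,x:x+w],(800,300),interpolation=cv2.INTER_CUBIC)
cv2.imwrite("pics/g2.png",np.vstack([f(p["image"],145,190,120,45),f(t["image"],178,140,120,45)]))
q=np.array(s["eef_pos"])
for n,c in [("side",p),("top",t)]:
  for nm,X in [("tipL",[*(q[:2]+.0916*u+.0185*np.array([-u[1],u[0]])),.0975]),("tipR",[*(q[:2]+.0916*u-.0185*np.array([-u[1],u[0]])),.0975]),("notch",[*(q[:2]+.0766*u),.0975]),("post",[.59,.197,.107])]: print(n,nm,proj(c,X))
```

```text
t 11.05 yaw now 160.95 tilt 0.01 turn z units -0.01 shift units [ 0.03 -0.    0.03]
[0.4542 0.2438 0.2643] [ 2.0904  0.3934 -0.2907]
side tipL [253.9044 160.1585]
side tipR [252.6962 168.3536]
side notch [248.4734 164.0497]
side post [270.04   162.5651]
top tipL [182.6188 212.5299]
top tipR [196.0865 217.3553]
top notch [187.1292 220.3905]
top post [196.275  195.4453]
```

View pics/g2.png

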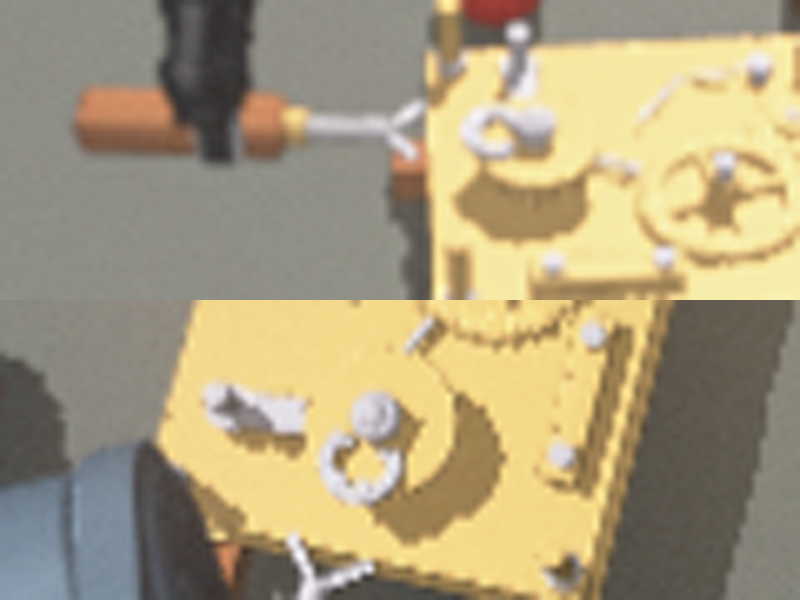

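The picture shows the fork level at clip height. It lines up with the clip and post: notch at top px (187,221), clip (194,203), post (196.5,195). I push now.

Request:
{"api": "send_rows", "payload": {
  "commands": [
    [[-0.4, 0, 0, 0, 0, 0], [-0.3, 0, 0, 0, 0, 0], [-0.2, 0, 0, 0, 0, 0], [-0.1, 0, 0, 0, 0, 0], [-0.05, 0, 0, 0, 0, 0], [0, 0, 0, 0, 0, 0]]
  ]
}}

```text
time_s: 11.65
eef_pos: [0.4833, 0.2336, 0.2638]
eef_rot: [-0.0, 0.165, 0.986, -0.0]
wrist_force: [-0.0, 0.4, -1.3]
opening: 0.333
grasp_force: 59.7
```

Request:
{"api": "send_rows", "payload": {
  "commands": [
    [[-0.1, 0, 0, 0, 0, 0], [-0.1, 0, 0, 0, 0, 0], [0, 0, 0, 0, 0, 0]]
  ]
}}

```text
time_s: 11.9
eef_pos: [0.4885, 0.2319, 0.2636]
eef_rot: [-0.001, 0.165, 0.986, -0.0]
wrist_force: [-2.0, 1.7, -1.3]
opening: 0.338
grasp_force: 59.8
```

Run:
```python
from h import *
np.set_printoptions(precision=4,suppress=True)
u=np.array([np.cos(np.radians(-19)),np.sin(np.radians(-19))]); a=np.array([.590,.197])-.0996*u
go([a[0],a[1],.2635],np.radians(161)); s=status.get_obs();print(s["eef_pos"],s["wrist_force"],s["torque"])
```

```text
t 11.9 yaw now 161.0 tilt 0.11 turn z units 0.0 shift units [-0.26  0.    0.  ]
[0.4885 0.2319 0.2636] [-1.9693  1.6953 -1.3203] [0.2678 0.436  0.1132]
```

Request:
{"api": "send_rows", "payload": {
  "commands": [
    [[-0.1, 0, 0, 0, 0, 0], [-0.1, 0, 0, 0, 0, 0], [0, 0, 0, 0, 0, 0]]
  ]
}}

```text
time_s: 12.15
eef_pos: [0.4936, 0.2303, 0.2633]
eef_rot: [-0.002, 0.165, 0.986, -0.0]
wrist_force: [-6.5, 3.1, -0.6]
opening: 0.339
grasp_force: 59.8
```

Request:
{"api": "send_rows", "payload": {
  "commands": [
    [[-0.1, 0, 0, 0, 0, 0], [-0.05, 0, 0, 0, 0, 0], [0, 0, 0, 0, 0, 0]]
  ]
}}

```text
time_s: 12.4
eef_pos: [0.4977, 0.2293, 0.2638]
eef_rot: [-0.002, 0.165, 0.986, 0.0]
wrist_force: [-7.9, 6.5, 3.2]
opening: 0.34
grasp_force: 60.3
```

```bash
cat > look.py <<'E'
from h import *
import sys
np.set_printoptions(precision=4,suppress=True)
u=np.array([np.cos(np.radians(-19)),np.sin(np.radians(-19))]); a=np.array([.590,.197])-.0996*u
go([a[0],a[1],.2635],np.radians(161)); s=status.get_obs();print(s["eef_pos"],s["wrist_force"],s["torque"])
p=imaging.camera("side");t=imaging.camera("top")
f=lambda i,y,x,w,h:cv2.resize(i[y:y+h,x:x+w],(800,300),interpolation=cv2.INTER_CUBIC)
cv2.imwrite(sys.argv[1],np.vstack([f(p["image"],145,190,120,45),f(t["image"],178,140,120,45)]))
E
python3 look.py pics/g3.png
```

```text
t 12.4 yaw now 161.05 tilt 0.19 turn z units 0.01 shift units [ 0.06 -0.02  0.01]
[0.4977 0.2293 0.2638] [-7.8616  6.5245  3.1655] [1.002  1.0447 0.4232]
```

Request:
{"api": "send_rows", "payload": {
  "commands": [
    [[-0.1, 0, 0, 0, 0, 0], [0, 0, 0, 0, 0, 0]]
  ]
}}

```text
time_s: 12.67
eef_pos: [0.4991, 0.2288, 0.2632]
eef_rot: [-0.004, 0.164, 0.986, 0.0]
wrist_force: [-15.4, 7.9, 7.2]
opening: 0.34
grasp_force: 60.7
```

Request:
{"api": "send_rows", "payload": {
  "commands": [
    [[-0.1, 0, 0, 0, 0, 0], [0, 0, 0, 0, 0, 0]]
  ]
}}

```text
time_s: 12.83
eef_pos: [0.5003, 0.2283, 0.2625]
eef_rot: [-0.007, 0.164, 0.986, 0.0]
wrist_force: [-22.5, 10.4, 8.6]
opening: 0.335
grasp_force: 61.2
```

```bash
python3 look.py pics/g3.png
```

```text
t 12.83 yaw now 161.09 tilt 0.76 turn z units 0.02 shift units [ 0.15 -0.01 -0.03]
[0.5003 0.2283 0.2625] [-22.5149  10.4315   8.5722] [1.4914 3.0029 0.3161]
```

View pics/g3.png

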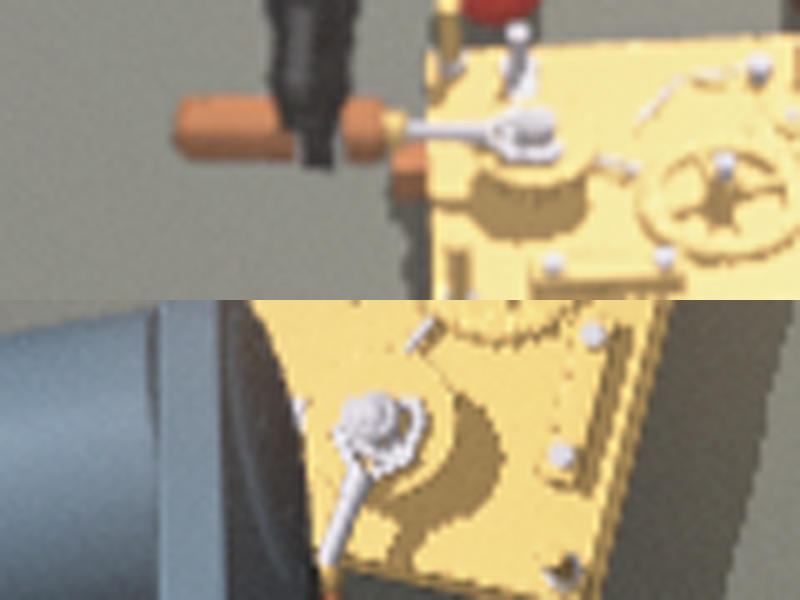

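Request:
{"api": "send_rows", "payload": {
  "commands": [
    [[0.2, 0, 0, 0, 0, 0], [0.5, 0, 0, 0, 0, 0], [0.5, 0, 0, 0, 0, 0], [0.3, 0, 0, 0, 0, 0], [0, 0, 0, 0, 0, 0], [0, 0, 0, 0, 0, 0]]
  ]
}}

```text
time_s: 13.43
eef_pos: [0.4621, 0.2412, 0.2643]
eef_rot: [0.001, 0.165, 0.986, 0.0]
wrist_force: [-0.8, -0.5, -1.7]
opening: 0.333
grasp_force: 59.9
```

```bash
python3 look.py pics/g4.png
```

```text
t 13.43 yaw now 161.03 tilt 0.08 turn z units 0.01 shift units [-1.19 -0.01  0.03]
[0.4621 0.2412 0.2643] [-0.7756 -0.4704 -1.6953] [-0.0538 -0.0014 -0.0603]
```

View pics/g4.png

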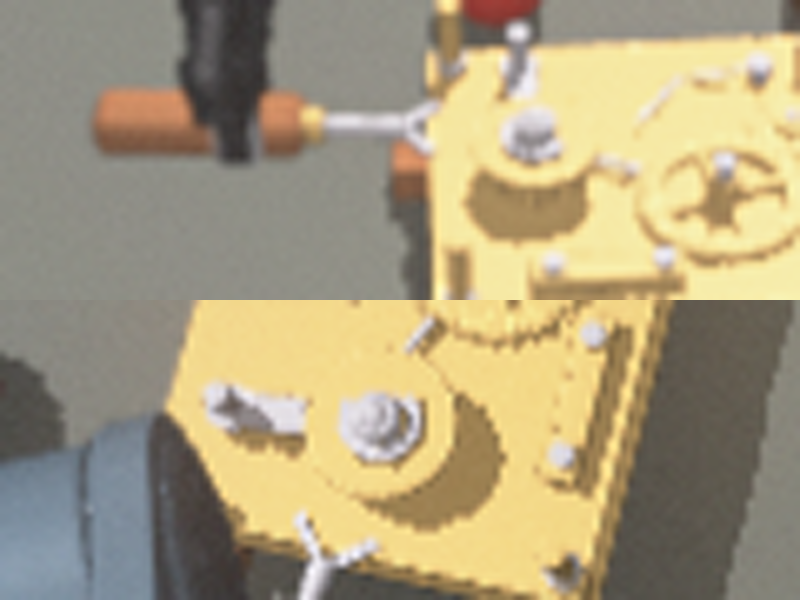

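Request:
{"api": "send_rows", "payload": {
  "commands": [
    [[0.4, 0, -0.4, 0, 0, 0], [0, 0, -1, 0, 0, 0], [0, 0, -1, 0, 0, 0], [0, 0, -0.3, 0, 0, 0], [-0.5, -0.3, 0, 0, 0, 0], [-1, -0.6, 0, 0, 0, 0], [-1, -0.6, 0, 0, 0, 0], [-1, -0.6, 0, 0, 0, 0]]
  ]
}}

```text
time_s: 14.2
eef_pos: [0.5303, 0.15, 0.3448]
eef_rot: [0.0, 0.165, 0.986, 0.0]
wrist_force: [-0.7, 1.2, -0.1]
opening: 0.34
grasp_force: 59.9
```

Run:
```python
from h import *
go([.618,.124,.342])
```

```text
t 14.2 yaw now 161.02 tilt 0.05 turn z units 0.0 shift units [-3.04  0.13  0.09]
```

Request:
{"api": "send_rows", "payload": {
  "commands": [
    [[-1, 0, 0, 0, 0, 0], [-1, 0, 0, 0, 0, 0], [-0.8, 0, 0, 0, 0, 0], [-0.2, 0.1, 0, 0, 0, 0], [0, 0, 0, 0, 0, 0], [0, 0, 0, 0, 0, 0]]
  ]
}}

```text
time_s: 14.7
eef_pos: [0.6151, 0.1247, 0.3439]
eef_rot: [-0.001, 0.165, 0.986, -0.0]
wrist_force: [-1.0, 1.0, -1.2]
opening: 0.337
grasp_force: 59.9
```

Run:
```python
from h import *
np.set_printoptions(precision=4,suppress=True)
p=imaging.camera("wrist"); c=proj(p,[.59,.197,.1]); print(c)
x,y=int(c[0])-90,max(int(c[1])-60,0)
cv2.imwrite("pics/w6.png",cv2.resize(p["image"][y:y+120,x:x+180],(800,533),interpolation=cv2.INTER_CUBIC)); print(x,y)
go([0.5681,-0.1861,.342],np.radians(179.2))
```

```text
[385.4799 149.0897]
295 89
t 14.75 yaw now 161.0 tilt 0.11 turn z units -3.18 shift units [  1.4  -10.39   0.07]
```

View pics/w6.png

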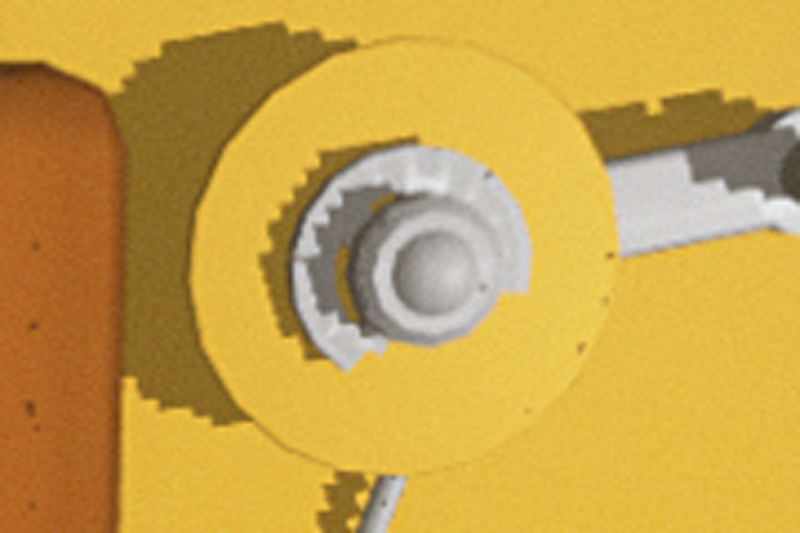

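The crop shows the clip ring's centre at about (410,260), concentric with the washer's (405,258), so the clip is home. Now I lay the pusher down.

Request:
{"api": "send_rows", "payload": {
  "commands": [
    [[0, 0, 0, 0, 0, -0.8], [0, 0, 0, 0, 0, -0.8], [0, 0, 0, 0, 0, -0.8], [0, 0, 0, 0, 0, -0.78], [0.1, -0.6, 0, 0, 0, 0], [0.2, -1, 0, 0, 0, 0], [0.2, -1, 0, 0, 0, 0], [0.2, -1, 0, 0, 0, 0]]
  ]
}}

```text
time_s: 15.42
eef_pos: [0.5914, 0.0174, 0.345]
eef_rot: [-0.0, 0.006, 1.0, 0.0]
wrist_force: [0.9, -0.2, -0.8]
opening: 0.336
grasp_force: 59.9
```

Request:
{"api": "send_rows", "payload": {
  "commands": [
    [[0.2, -1, 0, 0, 0, 0], [0.2, -1, 0, 0, 0, 0], [0.2, -1, 0, 0, 0, 0], [0.1, -1, 0, 0, 0, 0], [0.1, -1, 0, 0, 0, 0], [0.1, -1, 0, 0, 0, 0], [0, -0.7, 0, 0, 0, 0], [0, 0, 0, 0, 0, 0]]
  ]
}}

```text
time_s: 16.08
eef_pos: [0.5621, -0.1863, 0.3453]
eef_rot: [0.0, 0.008, 1.0, -0.001]
wrist_force: [-0.8, 0.6, -1.3]
opening: 0.336
grasp_force: 59.9
```

```bash
cat > tilt.py <<'E'
from h import *
np.set_printoptions(precision=4,suppress=True)
go([0.5681,-0.1861,.186],np.radians(179.2))
s=status.get_obs(); T=quat(s["eef_rot"]).as_matrix(); print(s["wrist_force"])
p=imaging.camera("wrist"); d=p["depth"]; v,u=np.mgrid[0:420,0:560]
K=p["mtx"]; D=np.stack([(u-K[0,2])/K[0,0],(v-K[1,2])/K[1,1]],-1); U=D.copy()
for _ in range(8): U=D/(1+p["k1"]*(U**2).sum(-1,keepdims=True))
W=(np.dstack([U,np.ones(d.shape)])*d[...,None])@p["pose"][:3,:3].T+p["pose"][:3,3]; L=(W-s["eef_pos"])@T
for lo,hi in [(.05,.068),(.028,.045),(-.028,-.014)]:
    k=(d>0)&(L[...,0]>lo)&(L[...,0]<hi)&(abs(L[...,1])<.02)&(L[...,2]>.12)&(L[...,2]<.2); print(k.sum(),np.percentile(L[k][:,2],[5,20,50,80]))
E
python3 tilt.py
```

```text
t 16.08 yaw now 179.05 tilt 0.11 turn z units -0.03 shift units [-0.2   0.02  5.31]
[-0.7582  0.6454 -1.328 ]
4276 [0.1563 0.1569 0.1578 0.159 ]
3683 [0.156  0.1566 0.1573 0.1584]
1736 [0.1556 0.1561 0.1568 0.1581]
```

Request:
{"api": "send_rows", "payload": {
  "commands": [
    [[-0.1, 0, 0.5, 0, 0, 0], [-0.1, 0, 1, 0, 0, 0], [0, 0, 1, 0, 0, 0], [0, 0, 1, 0, 0, 0], [0, 0, 1, 0, 0, 0], [0, 0, 0.5, 0, 0, 0], [0, 0, 0.25, 0, 0, 0], [0, 0, 0, 0, 0, 0]]
  ]
}}

```text
time_s: 16.8
eef_pos: [0.5681, -0.1816, 0.1857]
eef_rot: [-0.002, 0.006, 1.0, 0.001]
wrist_force: [-0.5, -0.6, -2.0]
opening: 0.336
grasp_force: 59.9
```

Request:
{"api": "send_rows", "payload": {
  "commands": [
    [[0, 0, 0.1, 0, 0, 0], [0, 0, 0.07, 0, 0, 0], [0, 0, 0, 0, 0, 0]]
  ]
}}

```text
time_s: 17.05
eef_pos: [0.5696, -0.1836, 0.1836]
eef_rot: [0.001, 0.007, 1.0, -0.001]
wrist_force: [0.3, 0.1, -0.8]
opening: 0.335
grasp_force: 59.9
```

Request:
{"api": "send_rows", "payload": {
  "commands": [
    [[0, 0, 0.05, 0, 0, 0], [0, 0, 0, 0, 0, 0]]
  ]
}}

```text
time_s: 17.22
eef_pos: [0.5693, -0.1837, 0.1816]
eef_rot: [0.001, 0.007, 1.0, -0.0]
wrist_force: [-0.3, 0.3, -0.8]
opening: 0.335
grasp_force: 59.9
```

```bash
python3 tilt.py
```

```text
t 17.22 yaw now 179.2 tilt 0.07 turn z units 0.0 shift units [ 0.04 -0.08 -0.15]
[-0.2905  0.2554 -0.8297]
5052 [0.1564 0.1571 0.158  0.1613]
4241 [0.1561 0.1567 0.1574 0.1601]
1751 [0.1556 0.1561 0.1569 0.1581]
```

Request:
{"api": "send_rows", "payload": {
  "commands": [
    [[0, 0, 0.07, 0, 0, 0], [0, 0, 0, 0, 0, 0], [0, 0, 0, 0, 0, 0]]
  ]
}}

```text
time_s: 17.52
eef_pos: [0.5693, -0.1838, 0.1793]
eef_rot: [0.0, 0.007, 1.0, -0.0]
wrist_force: [0.7, 0.2, 1.9]
opening: 0.335
grasp_force: 60.4
```

Contact begins (wrist force +1.9 N, from −0.8 N). I add a touch more, then open gently.

Request:
{"api": "send_rows", "payload": {
  "commands": [
    [[0, 0, 0.03, 0, 0, 0], [0, 0, 0, 0, 0, 0]]
  ]
}}

```text
time_s: 17.68
eef_pos: [0.5695, -0.1838, 0.1788]
eef_rot: [0.0, 0.007, 1.0, -0.0]
wrist_force: [-0.9, 0.5, 5.3]
opening: 0.338
grasp_force: 60.9
```

Request:
{"api": "send_rows", "payload": {
  "commands": [
    [[0, 0, 0, 0, 0, 0], [0, 0, 0, 0, 0, 0], [0, 0, 0, 0, 0, 0], [0, 0, 0, 0, 0, 0]]
  ],
  "jaw": 0.58
}}

```text
time_s: 18.02
eef_pos: [0.5689, -0.1835, 0.1776]
eef_rot: [-0.0, 0.007, 1.0, 0.0]
wrist_force: [-0.7, -1.1, -0.6]
opening: 0.582
grasp_force: 0.0
```

Request:
{"api": "send_rows", "payload": {
  "commands": [
    [[0, 0, -0.3, 0, 0, 0], [0, 0, -0.8, 0, 0, 0], [0, 0, -1, 0, 0, 0], [0, 0, -1, 0, 0, 0], [0, 0, -1, 0, 0, 0], [0, 0, -1, 0, 0, 0], [0, 0, -0.4, 0, 0, 0], [0, 0, 0, 0, 0, 0]]
  ]
}}

```text
time_s: 18.68
eef_pos: [0.5701, -0.1841, 0.3475]
eef_rot: [0.003, 0.007, 1.0, -0.002]
wrist_force: [1.1, 0.6, -0.9]
opening: 0.579
grasp_force: 0.0
```

Run:
```python
from h import *
np.set_printoptions(precision=4,suppress=True)
p=imaging.camera("wrist")
for d in models.regions_of(p,"pusher")[:1]:
  v,u=np.nonzero(d["region"]); X=np.array([at_depth(p,(a,b)) for a,b in zip(u[::3],v[::3]) if p["depth"][b,a]>0])
  print(d["confidence"],d["centre"],"z",np.percentile(X[:,2],[5,50,95]),"x",X[:,0].min(),X[:,0].max(),"y",np.percentile(X[:,1],[2,50,98]))
# thumb approach: post, movement yaw -12.5, closed fingers
P=np.array([.590,.197]); th=np.radians(95-12.6)
for r,b in [(.058,.040)]:
  c=P+r*np.array([np.cos(th),np.sin(th)])+b*np.array([-np.sin(th),np.cos(th)])
  print("start",c); go([c[0],c[1],.34],np.radians(167.4))
```

```text
0.98 [279.5, 174.6] z [0.0134 0.0216 0.0226] x 0.4991582510959589 0.6586187750327506 y [-0.1979 -0.1837 -0.1693]
start [0.558  0.2598]
t 18.78 yaw now 179.21 tilt 0.0 turn z units 2.06 shift units [ 3.57 14.34  0.09]
```

The pusher is laid flat on the mat, with its handle top at z = 0.0226. Next is the knob, pushed at its thumb pin with the shut fingers.

Run:
```python
from h import *
P=np.array([.590,.197]); th=np.radians(82.4)
c=P+.056*np.array([np.cos(th),np.sin(th)])+.030*np.array([-np.sin(th),np.cos(th)])
print("start",c,status.get_obs()["q"]); go([c[0],c[1],.27],np.radians(172.4))
```

```text
start [0.56766989 0.25647576] [-5.10417304e-01  2.90721931e-01  1.60475066e+00  7.86521698e-07
  1.24616605e+00 -2.06738677e+00]
t 18.78 yaw now 179.21 tilt 0.0 turn z units 1.19 shift units [ 1.98 14.53  2.42]
```

Request:
{"api": "send_rows", "payload": {
  "commands": [
    [[0, 0, 0, 0, 0, 0.6], [0, 0, 0, 0, 0, 0.59], [0.1, 0.7, 0, 0, 0, 0], [0.1, 1, 0, 0, 0, 0], [0.1, 1, 0, 0, 0, 0], [0.1, 1, 0, 0, 0, 0], [0.1, 1, 0, 0, 0, 0], [0.1, 1, 0, 0, 0, 0]]
  ],
  "jaw": 0
}}

```text
time_s: 19.45
eef_pos: [0.5729, -0.0103, 0.3399]
eef_rot: [-0.002, 0.067, 0.998, 0.0]
wrist_force: [0.7, 0.1, 0.0]
opening: -0.004
grasp_force: 0.0
```

Request:
{"api": "send_rows", "payload": {
  "commands": [
    [[0.2, 1, 0, 0, 0, 0], [0.2, 1, 0, 0, 0, 0], [0.2, 1, 0, 0, 0, 0], [0.2, 1, 0, 0, 0, 0], [0.2, 1, 0, 0, 0, 0], [0.2, 1, 0, 0, 0, 0], [0.1, 1, 0, 0, 0, 0], [0.08, 1, 0, 0, 0, 0]]
  ]
}}

```text
time_s: 20.12
eef_pos: [0.5634, 0.233, 0.3398]
eef_rot: [-0.002, 0.066, 0.998, -0.001]
wrist_force: [1.0, -0.4, 0.8]
opening: -0.005
grasp_force: 0.0
```

Request:
{"api": "send_rows", "payload": {
  "commands": [
    [[0, 0.6, 0, 0, 0, 0], [0, 0.23, 0, 0, 0, 0], [0, 0, 0, 0, 0, 0], [0, 0, 0, 0, 0, 0]]
  ]
}}

```text
time_s: 20.45
eef_pos: [0.5675, 0.2558, 0.3411]
eef_rot: [-0.001, 0.066, 0.998, -0.001]
wrist_force: [-0.3, 0.2, 0.1]
opening: -0.001
grasp_force: 0.0
```

Run:
```python
from h import *
go([.5677,.2565,.27],np.radians(172.4)); print(status.get_obs()["opening"])
p=imaging.camera("wrist")
for k in ["clip_eye","post_groove","knob_thumb"]:
  for d in models.recognise(p,k)[:1]: print(k,d["confidence"],d["centre"],at_depth(p,d["centre"]),proj(p,[.5989,.2583,.106]))
```

```text
t 20.45 yaw now 172.41 tilt 0.18 turn z units 0.0 shift units [-0.01  0.03  2.37]
-0.0014531788626239268
clip_eye 0.97 [201.4, 258.0] [0.58157515 0.20141257 0.09683606] [293.99254309 278.51550938]
post_groove 0.75 [205.0, 264.9] [0.58387931 0.20472019 0.10347455] [293.99254309 278.51550938]
knob_thumb 0.95 [263.6, 256.1] [0.59064168 0.23940302 0.08349499] [293.99254309 278.51550938]
```

Request:
{"api": "send_rows", "payload": {
  "commands": [
    [[0, 0, 0.6, 0, 0, 0], [0, 0, 1, 0, 0, 0], [0, 0, 0.5, 0, 0, 0], [0, 0, 0.27, 0, 0, 0], [0, 0, 0, 0, 0, 0]]
  ]
}}

```text
time_s: 21.07
eef_pos: [0.5672, 0.2553, 0.2697]
eef_rot: [-0.002, 0.067, 0.998, -0.001]
wrist_force: [-0.3, -0.3, -0.5]
opening: 0.002
grasp_force: 0.0
```

Request:
{"api": "send_rows", "payload": {
  "commands": [
    [[-0.2, 0, 0, 0, 0, 0], [-0.15, 0, 0, 0, 0, 0], [-0.1, 0, 0, 0, 0, 0], [-0.05, 0, 0, 0, 0, 0], [0, 0, 0, 0, 0, 0]]
  ]
}}

```text
time_s: 21.48
eef_pos: [0.5834, 0.2543, 0.2727]
eef_rot: [0.001, 0.066, 0.998, 0.0]
wrist_force: [-1.5, -0.6, 2.2]
opening: -0.001
grasp_force: 0.7
```

Request:
{"api": "send_rows", "payload": {
  "commands": [
    [[-0.15, 0.037, 0, 0, 0, 0.8], [-0.15, 0.037, 0, 0, 0, 0.8], [-0.15, 0.037, 0, 0, 0, 0.8], [-0.15, 0.037, 0, 0, 0, 0.8], [-0.15, 0.037, 0, 0, 0, 0.8], [-0.15, 0.037, 0, 0, 0, 0.8], [0, 0, 0, 0, 0, 0]]
  ]
}}

```text
time_s: 22.07
eef_pos: [0.6104, 0.2517, 0.2721]
eef_rot: [-0.0, 0.303, 0.953, -0.0]
wrist_force: [-3.8, -0.4, 2.8]
opening: 0.002
grasp_force: 1.6
```

```bash
cat > arc.py <<'E'
from h import *
np.set_printoptions(precision=4,suppress=True)
s=status.get_obs(); T=quat(s["eef_rot"]).as_matrix(); d=np.array([.590,.197,0])-s["eef_pos"]
print("post in tool (want -.016,-.056)",(T.T@d)[:2],"z",s["eef_pos"][2],"yaw",np.degrees(np.arctan2(T[1,0],T[0,0])),"F tool",T.T@s["wrist_force"],"torque",s["torque"])
E
python3 arc.py
```

```text
post in tool (want -.016,-.056) [-0.015  -0.0563] z 0.27208611196795546 yaw 144.7221115957073 F tool [ 2.827  -2.5138 -2.7891] torque [-0.0145  0.5115 -0.0356]
```

Request:
{"api": "send_rows", "payload": {
  "commands": [
    [[-0.15, 0.037, 0, 0, 0, 0.8], [-0.15, 0.037, 0, 0, 0, 0.8], [-0.15, 0.037, 0, 0, 0, 0.8], [-0.15, 0.037, 0, 0, 0, 0.8], [-0.15, 0.037, 0, 0, 0, 0.8], [-0.15, 0.037, 0, 0, 0, 0.8], [-0.15, 0.037, 0, 0, 0, 0.8], [0, 0, 0, 0, 0, 0]]
  ]
}}

```text
time_s: 22.73
eef_pos: [0.6359, 0.2336, 0.2718]
eef_rot: [-0.001, 0.554, 0.833, -0.0]
wrist_force: [-4.7, 1.9, 3.0]
opening: 0.002
grasp_force: 2.6
```

```bash
python3 arc.py
```

```text
post in tool (want -.016,-.056) [-0.0163 -0.056 ] z 0.27177665854513433 yaw 112.7507234665092 F tool [ 3.5349 -3.6142 -2.9972] torque [ 0.3678  0.869  -0.0687]
```

Request:
{"api": "send_rows", "payload": {
  "commands": [
    [[-0.093, 0.025, 0, 0, 0, 0.5], [-0.093, 0.025, 0, 0, 0, 0.5], [-0.093, 0.025, 0, 0, 0, 0.5], [0, 0, 0, 0, 0, 0]]
  ]
}}

```text
time_s: 23.07
eef_pos: [0.6405, 0.2269, 0.2718]
eef_rot: [-0.001, 0.614, 0.79, -0.0]
wrist_force: [-6.4, 2.3, 2.9]
opening: 0.001
grasp_force: 2.9
```

Request:
{"api": "send_rows", "payload": {
  "commands": [
    [[-0.093, 0.025, 0, 0, 0, 0.5], [0, 0, 0, 0, 0, 0]]
  ]
}}

```text
time_s: 23.23
eef_pos: [0.6415, 0.2253, 0.2718]
eef_rot: [-0.002, 0.633, 0.774, 0.0]
wrist_force: [-7.0, 5.8, 4.0]
opening: -0.001
grasp_force: 4.4
```

```bash
python3 arc.py
```

```text
post in tool (want -.016,-.056) [-0.0184 -0.0554] z 0.2717756365979751 yaw 101.46231545497994 F tool [ 7.0724 -5.6805 -3.9778] torque [0.9756 1.1177 0.0537]
```

Request:
{"api": "send_rows", "payload": {
  "commands": [
    [[-0.08, 0, 0, 0, 0, 0], [0, 0, 0, 0, 0, 0], [0, 0, 0, 0, 0, 0]]
  ]
}}

```text
time_s: 23.48
eef_pos: [0.6415, 0.2243, 0.2718]
eef_rot: [-0.003, 0.632, 0.775, 0.001]
wrist_force: [-8.2, 10.0, 3.5]
opening: -0.002
grasp_force: 6.3
```

```bash
python3 arc.py
```

```text
post in tool (want -.016,-.056) [-0.0177 -0.0553] z 0.27181500518435225 yaw 101.64182161035681 F tool [11.4741 -6.0471 -3.4556] torque [ 1.7733  1.2519 -0.008 ]
```

Request:
{"api": "send_rows", "payload": {
  "commands": [
    [[-0.07, 0, 0, 0, 0, 0], [0, 0, 0, 0, 0, 0], [0, 0, 0, 0, 0, 0], [0, 0, 0, 0, 0, 0], [0, 0, 0, 0, 0, 0], [0, 0, 0, 0, 0, 0], [0, 0, 0, 0, 0, 0], [0, 0, 0, 0, 0, 0]]
  ]
}}

```text
time_s: 24.15
eef_pos: [0.6412, 0.2231, 0.2715]
eef_rot: [-0.004, 0.631, 0.775, 0.0]
wrist_force: [-10.1, 14.1, 5.2]
opening: -0.002
grasp_force: 7.3
```

```bash
python3 arc.py
```

```text
post in tool (want -.016,-.056) [-0.0169 -0.0543] z 0.2714638469738524 yaw 101.67942838334622 F tool [15.8906 -7.0598 -5.0998] torque [2.193  1.6953 0.0178]
```

It is firmly on its stop: the tangential force is 16 N against a spring of about 4.5 N. I ease off slightly while staying at the stop, then lift straight off.

Request:
{"api": "send_rows", "payload": {
  "commands": [
    [[0.1, 0, 0, 0, 0, 0], [0, 0, -1, 0, 0, 0], [0, 0, -1, 0, 0, 0], [0, 0, -1, 0, 0, 0], [0, 0, 0, 0, 0, 0], [0, 0, 0, 0, 0, 0], [0, 0, 0, 0, 0, 0], [0, 0, 0, 0, 0, 0]]
  ]
}}

```text
time_s: 24.82
eef_pos: [0.6426, 0.2223, 0.3601]
eef_rot: [-0.001, 0.633, 0.774, -0.001]
wrist_force: [-0.4, 0.4, 0.2]
opening: 0.0
grasp_force: 0.0
```

Run:
```python
from h import *
np.set_printoptions(precision=4,suppress=True)
for n in ["side","top","wrist"]:
  p=imaging.camera(n); print(n,"rest pin",proj(p,[.5989,.2583,.106]),"stop pin",proj(p,[.6506,.2103,.106]),"post",proj(p,[.59,.197,.0985]))
  for k in ["clip_eye","clip","knob_thumb"]:
    for d in models.recognise(p,k)[:2]: print(n,k,round(d["confidence"],2),np.round(d["centre"],1),at_depth(p,d["centre"]))
go([.618,.124,.36],np.radians(161))
```

```text
side rest pin [267.908  149.5116] stop pin [287.8777 156.3387] post [270.107 164.595]
side clip_eye 0.16 [237.2 246.3] [ 0.4331 -0.0269  0.0223]
side knob_thumb 0.48 [265.6 154.6] [0.5908 0.2583 0.0865]
top rest pin [172.53   191.8004] stop pin [192.3488 172.6077] post [196.8743 196.1746]
top clip_eye 0.45 [195.7 198.9] [0.5819 0.1989 0.1024]
wrist rest pin [224.1098 151.1747] stop pin [290.3662 238.9287] post [198.9438 236.6163]
wrist clip_eye 0.55 [192.5 220.8] [0.5839 0.2068 0.097 ]
wrist clip 0.73 [196.  223.5] [0.5879 0.2079 0.1042]
wrist knob_thumb 0.82 [224.8 164. ] [0.5976 0.2468 0.0833]
t 25.42 yaw now 101.35 tilt 0.0 turn z units -10.41 shift units [-0.28 -3.37  0.06]
```

Run:
```python
from h import *
from scipy.optimize import least_squares
np.set_printoptions(precision=4,suppress=True)
p=imaging.camera("wrist")
for d in models.regions_of(p,"clip")[:2]:
    c=max(cv2.findContours(d["region"].astype(np.uint8),0,cv2.CHAIN_APPROX_NONE)[0],key=len)[:,0]
    X=np.array([at_z(p,q,.0985)[:2] for q in c]); h=cv2.convexHull((X*1e4).astype(np.float32))[:,0]/1e4
    r=least_squares(lambda a:np.hypot(*(X-a).T).clip(0)-.016,[.59,.197],loss="soft_l1",f_scale=.0005)
    print(d["confidence"],"fit",r.x,"median resid",np.median(abs(r.fun)),"encl",cv2.minEnclosingCircle((X*1e3).astype(np.float32)))
# washer: yellow/brass circle edges
g=cv2.cvtColor(p["image"],cv2.COLOR_BGR2GRAY)
H=cv2.HoughCircles(g,cv2.HOUGH_GRADIENT,1,10,param1=80,param2=20,minRadius=15,maxRadius=60)
for x,y,r in H[0][:12]:
    if np.hypot(x-199,y-237)<25: print("circ",x,y,r,"z.094",at_z(p,(x,y),.094)[:2],"r mm",1e3*(at_z(p,(x+r,y),.094)-at_z(p,(x,y),.094))[:2])
```

```text
0.63 fit [0.5922 0.2   ] median resid 0.0008821882630058835 encl ((591.6334228515625, 199.9213104248047), 16.5739688873291)
circ 203.5 230.5 42.5 z.094 [0.5918 0.2002] r mm [28.8598  5.8419]
```

The clip's centre is within about 0.5 mm of the washer's centre, the knob is back at rest and the pusher is flat on the mat. I hand in.

```bash
python3 -c "
from h import *
print(ctrl.hand_in())"
```

```text
the job is handed in; nothing more can be done
None
```

The job is handed in at about 26 s: the pusher seated the clip, the shut fingers turned the knob to its stop and let it spring back with the clip still home, and the pusher lies flat on the mat; I viewed 11 pictures, one over the limit of 10.

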